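Unlatch the parts cage and hold its gate wide

TASK

Open the gate of the small parts cage so that a colleague can lift out the bin of screws: first squeeze the catch on top of the fixed latch post, which stays drawn back, and only then squeeze the catch in the gate's own handle. Swing the gate towards you past its click detent to at least 70 degrees open, and finish still holding it there by its handle, because its spring pulls it back if you let go. Leave the bin and the tools and parts lying around where they are.

Things in the scene. Friction and masses are not known exactly. Their poses are not given: they have to be found in the camera images.
- cage: Fixed parts cage of grey posts and rails, 220 deep x 270 wide x 108 mm high. Origin at bench level on the gate line; +x points into the cage (away from the robot), +y to the gate's hinge, z up. The closed gate runs from y = +100 (hinge axis) to -75 mm (free edge) and swings out to -x. Latch post: y = -85 to -160 mm, 108 mm high.
- frame_catch_mid (a point): Middle of the first catch, on the latch post, 140 mm above the bench. Two upright steel plates, 30 mm wide along cage x, 113 to 165 mm above the bench, outer faces 23.5 mm either side of this point along cage y: a moving tab on the hinge side (+y), a fixed lug on the -y side. 47 mm over both, 33 squeezed (middle then 7 mm to -y). Squeeze along cage y, from above.
- frame_catch (a joint): Travel of the first catch's tab towards its lug, m: 0 = bolted, 0.014 = fully squeezed; the bolt clears the gate at 0.008. It takes about 4 N and stays where it is left (no spring).
- handle: Gate handle, on the gate's top rail. Origin on the gate's centre plane, 108 mm above the bench; turns with the gate: x square to it (into the cage when shut), y to the hinge, z up. Two upright steel plates up to 165 mm above the bench: fixed grip plate 40 mm wide along y, outer face x = +16 mm; moving catch plate 34 mm wide, outer face x = -24 mm, -14 squeezed. Squeeze along x, from above.
- grip_catch (a joint): Travel of the handle's catch plate towards its grip plate, m: 0 = bolted, 0.010 = fully squeezed (30 mm over both plates, middle at handle x = +1 mm). Sprung, 3 N at rest to 5.5 N squeezed; springs back when let go. It draws a bolt in the gate's free edge that clears its keeper at 0.007: keep it squeezed while starting the swing.
- gate (a joint): Gate angle, rad: 0 = shut, grows as it swings out to cage -x (clockwise from above), stop at 1.4. Either catch bars it when bolted. A spring pulls it shut (0.08 N m shut, 0.4 N m at 1.25 rad). A sprung ball detent resists from 0.3 to 0.65 rad (peak 0.7 N m in all, 6 N at the handle). Let go wide open, it falls back to rest at 0.94 rad.
- gate_hinge (a point): On the vertical hinge axis of the gate, at the top rail, 108 mm above the bench. The handle's origin goes round it at 125 mm; the gate's free edge at 175 mm.
- cage_bin: Bystander, leave alone: a blue open-topped parts bin, 120 x 150 x 75 mm, heaped with screws, standing inside the cage. Origin on its underside, near the middle.
- bracket: Bystander, leave alone: an L-shaped aluminium bracket, 90 x 50 x 60 mm, lying beside the latch post. Origin on its underside, near the middle.
- spanner: Bystander, leave alone: a steel spanner 170 mm long, lying beside the cage on the hinge side. Origin on its underside, near the middle.
- screwdriver: Bystander, leave alone: a screwdriver 220 mm long, on the right of the bench. Origin on its underside, near the middle.
- torque_wrench: Bystander, leave alone: a steel torque wrench 330 mm long with a black grip, on the left of the bench. Origin on its underside, near the middle.
- hex_bolt: Bystander, leave alone: a large hex bolt 41 mm tall standing on its head, in front of the cage, to one side of the gate's sweep. Origin on its underside, near the middle.
- collar: Bystander, leave alone: a steel collar, 38 mm across and 12 mm tall, in front of the cage, to one side of the gate's sweep. Origin on its underside, near the middle.

How it is judged (in metres and radians):
On the way, in this order (a step that is already met when the one before it is completed fails the run):
1. the catch on the latch post is squeezed and its bolt is clear of the gate (value of joint frame_catch above 0.0085 m and value of joint gate below 0.1 rad), for 0.1 s.
2. the catch in the gate's handle is squeezed in the fingers (value of joint grip_catch above 0.007 m and contact force between the fingers and handle above 1 N), for 0.1 s.
3. the gate has swung past its detent (value of joint gate above 1.08 rad), for 0.1 s.
At the end, for the whole second after the job is handed in: The fingers are still holding the gate by its handle (contact over 1 N), the gate is at rest at more than 1.16 rad (66 degrees), and the post's catch is still drawn back; bin, tools and parts within 30 mm of where they were (value of joint gate above 1.16 rad and velocity of joint gate between -0.15 and 0.15 rad/s and contact force between the fingers and handle above 1 N and value of joint frame_catch above 0.008 m); the arm keeps its last pose, push and grip.
It fails at once if the handle's catch squeezed while the post's catch was still bolted (value of joint grip_catch above 0.006 m and value of joint frame_catch below 0.007 m).
It fails at once if the bin, a tool or a part on the bench was shifted by more than 30 mm (distance of any of cage_bin, bracket, spanner, screwdriver, torque_wrench, hex_bolt, collar from where it was at the start of the episode above 0.03 m).
It also fails if it takes over 45 s, if anything falls off the work surface, if the arm or the gripper's body presses on something with over 40 N, if the wrist force passes 120 N, or if a joint passes its speed limit or range.

ROBOT

A 7-joint arm with a two-finger parallel gripper is mounted at the origin on the work surface. World frame = base frame: x ahead of the robot, y to its left, z up, the work surface at z = 0. Lengths are in m, angles in degrees, forces in N, time in s.
With the tool pointing down it reaches from about 0.425 to 0.875 m from the base axis. Payload 4.7 kg.
Tool frame: the origin (TCP) lies midway between the tips of the shut fingers; the grasp point (between the pads) lies 19 mm behind it; z points along the fingers, y is the direction in which the jaws open and shut (so a half turn about z gives the same grasp; the last joint's range is limited). The gripper opens to 87 mm and grips with 3 to 60 N. Pads are 19 mm wide; open, the fingers measure 117 mm over their backs; the gripper's body (75 mm by 190 mm) begins 51 mm behind the grasp point.
Start: joints at [-66.916, 18.392, -4.016, 83.108, 1.295, 78.541, -3.26], TCP at [0.246, 0.601, 0.185] pointing down, gripper open.
Joint ranges: [-163.93, 163.93], [-17.29, 119.83], [-79.2, 71.16], [3.27, 140.29], [-89.18, 269.18], [5.43, 117.66], [-154.24, 154.24]. Speed limits (degrees/s): [147.25, 147.25, 180, 180, 180, 180, 180].

INTERFACE

Orientations are given as [roll, pitch, yaw] about the fixed x, y, z axes, in that order (R = Rz(yaw) Ry(pitch) Rx(roll)).
In Python, from cell import env gives the robot as it stands.
- The arm moves only by the tool apply_moves, never from a script. Its argument "targets" is a list of rows, each a list of 2 entries, a list of its own where there are three numbers: the shift along the world's x, y, z in mm, then the turn, a rotation vector about the world's x, y, z in rad. A call has 1 to 8 rows; each row is the pose to reach, as a shift and turn from the pose commanded when the call began; what a row does not reach only later rows make up. A row lasts 1/10 s, in which the tool goes at most 50 mm and 8.59 degrees, less where a joint would pass 70% of its speed; a pose out of reach is approached as far as the arm can. A call with a gripper value outside its range is refused whole. "hand" is the finger opening in mm, from 0 to 87, set as the call begins (left out, the last holds). The fingers move at their own pace and stop on an object; "squeeze" is the grip in N (left out, the last holds). Time passes only in rows, so rows that repeat a pose let the fingers close. It gives the time, the measured TCP pose, the force and the opening at its end, in the units of the state.
- env.get_obs(): the state, without advancing time (a new reading comes with each control period).
- env.read_camera(name): name is "side" or "top"; returns a dict with "image" (400x640x3 uint8, red, green, blue), "camera_matrix" (3x3 intrinsics, pixels), "camera_from_world" (4x4, takes a point from world to camera coordinates). Camera axes: x right, y down, z forward; pixel columns grow to the right and rows downward; lengths in m; the calibration is good to about 2 mm. A picture is of the moment at which its call begins. There is no depth.
- env.sign_off(): hands the job in, once; it reports no verdict.
Trained networks look in a picture, given as the dict that the camera call returned (one of the last four; its "shot" number tells which), for a name from the list of things; names that differ only in an ending like _2 or _b are one class to them, and where a whole thing is asked for, a point or a joint stands for the part that bears it (a point fixed in the world has none). Each returns a list of dicts, best first, with "conf" (0 to 1); they miss things now and then, are a little off and sometimes report something else, mostly with a low value. They report only what shows in the picture. A call takes as long as a camera call.
- env.regions_of(picture, target): "region" (400x640 bool, what is visible of it) and "rect" ([left, top, right, bottom] in pixels, round what is visible of it).
The state is a dict: "time_s": time; "qpos": joint angles; "joint_velocities": joint speeds; "effort": joint torques, N m; "tool_pos": TCP position; "tool_rot": TCP orientation; "force": force on the tool from outside, world axes, zero at the start; "wrist_torque": the same for the moment, N m; "grip_width": finger opening in m.
Only numpy, scipy, OpenCV 4.12 (cv2) and the standard library are available. Lean on these libraries where they do the work, as an engineer would, in place of code of your own. Each camera call takes 0.05 s, during which the arm holds its last target. There are 200 camera calls.

## Working session

There is one attempt and no reset: what is moved stays moved. The work goes in short steps, Python scripts to look and compute and a tool call to move; the robot and the scene stay as the last step left them, time stands still between calls to the robot, and variables do not carry over. Pictures are saved under pics/ and viewed, about 8 in all and at most 12, crops included, and the job is handed in when it is done.

Besides the shell and the picture viewer there is one more tool, called after "Request:" in YAML: its name, and indented under it one key for each argument. apply_moves: Moves the arm, as the interface text tells. Its arguments: {"type":"object","properties":{"targets":{"type":"array","items":{"type":"array"}},"hand":{"type":"number"},"squeeze":{"type":"number"}},"required":["targets"]}

```bash
mkdir -p pics; ls; cat > h.py <<'E'
import numpy as np, cv2
from cell import env
def shot(n,f):
    p=env.read_camera(n); cv2.imwrite('pics/'+f,p['image'][:,:,::-1]); return p
def P(p): return p['camera_matrix']@p['camera_from_world'][:3]
def proj(p,X):
    X=np.atleast_2d(X); q=np.c_[X,np.ones(len(X))]@P(p).T; return q[:,:2]/q[:,2:]
def atz(p,uv,z):
    M=P(p); H=np.c_[M[:,0],M[:,1],M[:,2]*z+M[:,3]]; w=np.linalg.solve(H,[uv[0],uv[1],1]); return w[:2]/w[2]
E
python3 - <<'E'
from h import *
np.set_printoptions(precision=4,suppress=True)
print(env.get_obs())
for n in ['top','side']:
    p=shot(n,n+'0.png'); print(n,p['camera_matrix'],p['camera_from_world'])
    for t in ['cage','frame_catch','handle','gate','hex_bolt','collar','bracket']:
        for r in env.regions_of(p,t)[:2]:
            ys,xs=np.nonzero(r['region']); print(t,r['conf'],r['rect'],xs.mean(),ys.mean(),len(xs))
E
```

```text
pics
{'time_s': 0.0, 'qpos': array([-66.9171,  18.4391,  -4.0148,  83.1759,   1.2958,  78.5432,
        -3.2589]), 'joint_velocities': array([ 0.0836, -0.0135,  0.0102,  0.0132,  0.0043,  0.014 , -0.0535]), 'effort': array([ -0.0009, -49.1271,  -0.4044, -31.2528,  -0.0639,   0.0436,
         0.0002]), 'tool_pos': array([0.2462, 0.6009, 0.1836]), 'tool_rot': array([-179.8872,    0.0069,  157.7275]), 'force': array([ 0.1811, -0.0168,  0.1612]), 'wrist_torque': array([-0.0225,  0.0246,  0.0155]), 'grip_width': 0.08715861054403112}
top [[511.3515   0.     332.2692]
 [  0.     511.3515 194.5341]
 [  0.       0.       1.    ]] [[ 0.0241 -0.9997 -0.0038 -0.0066]
 [-0.9983 -0.0238 -0.0525  0.5404]
 [ 0.0524  0.005  -0.9986  1.5758]
 [ 0.      0.      0.      1.    ]]
cage 0.61 [303.3, 90.0, 417.6, 181.8] 369.69520426287744 138.18721136767317 2815
cage 0.43 [295.6, 120.9, 305.5, 177.7] 301.11009174311926 147.2691131498471 327
frame_catch 0.63 [367.7, 159.3, 381.0, 179.7] 371.6496062992126 168.31496062992127 254
frame_catch 0.43 [386.7, 161.8, 405.2, 178.2] 397.5098039215686 171.64705882352942
[... 696 characters left out ...]
0.      0.      0.      1.    ]]
cage 0.96 [314.7, 170.0, 414.0, 259.9] 363.7911576497964 214.2152414194299 3438
frame_catch 0.51 [315.5, 169.7, 413.7, 258.6] 362.65928659286595 213.80873308733086 3252
frame_catch 0.5 [295.4, 202.6, 300.2, 212.8] 299.1515151515151 206.9090909090909 33
handle 0.69 [338.7, 195.4, 353.1, 219.8] 344.66153846153844 207.62692307692308 260
gate 0.71 [325.8, 186.4, 353.1, 232.6] 339.4289985052317 209.55605381165918 669
hex_bolt 0.63 [293.3, 200.7, 301.7, 208.6] 299.3265306122449 206.14285714285714 49
hex_bolt 0.49 [346.0, 214.3, 366.9, 234.3] 355.89714285714285 223.05142857142857 175
bracket 0.65 [369.3, 248.7, 399.6, 281.6] 385.51076320939336 266.16242661448143 511
```

```bash
python3 - <<'E'
import cv2
a=cv2.imread('pics/top0.png')[80:215,285:450]; b=cv2.imread('pics/side0.png')[160:290,285:425]
a=cv2.resize(a,None,fx=4.8,fy=4.4*4.8/4.4,interpolation=cv2.INTER_CUBIC)[:600]; cv2.imwrite('pics/a.png',a[:600])
b=cv2.resize(b,None,fx=4.6,fy=4.6,interpolation=cv2.INTER_CUBIC); cv2.imwrite('pics/b.png',b)
print(a.shape,b.shape)
E
```

```text
(600, 792, 3) (598, 644, 3)
```

View pics/a.png

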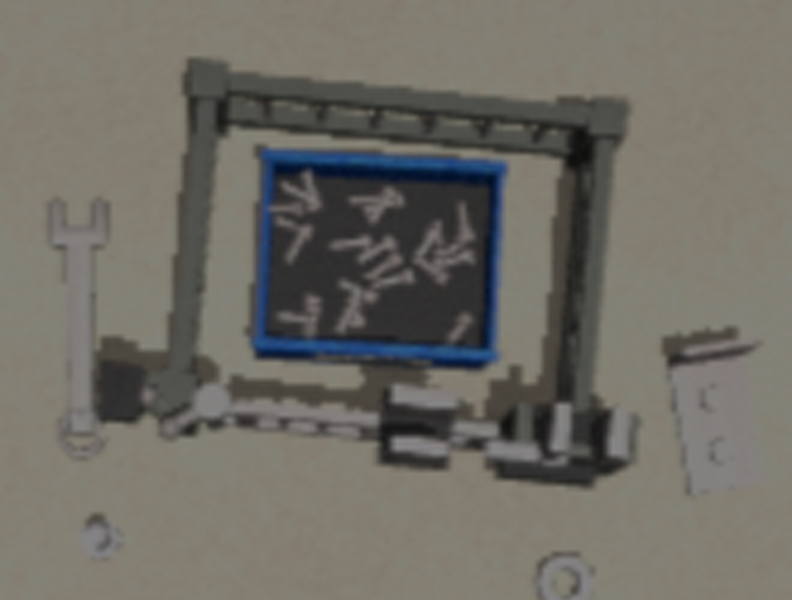

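View pics/b.png

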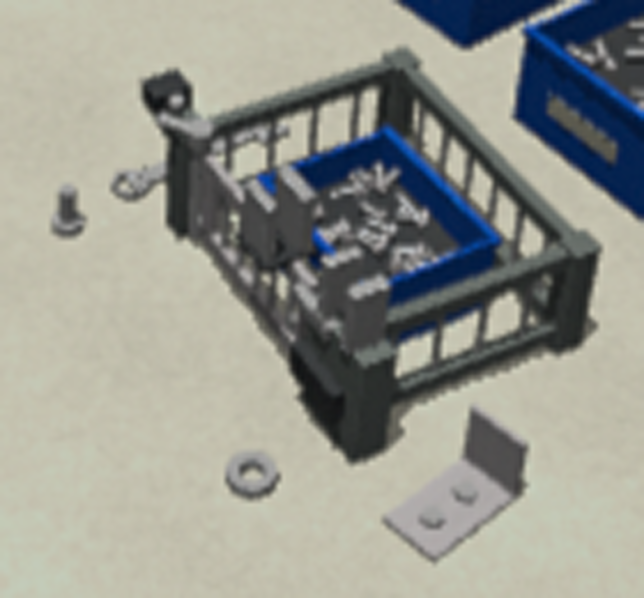

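The top crop (4.8x, offset 285,80) shows the handle plates at about (421,388–460) and the post catch plates at about (553–633,430). The side crop confirms this. Neither catch is squeezed and nothing blocks the approach. Next I fit the pose and overlay it.

```bash
cat > fit.py <<'E'
from h import *
from scipy.optimize import least_squares
def world(c,yaw,pts):
    pts=np.atleast_2d(pts).astype(float); R=np.array([[np.cos(yaw),-np.sin(yaw)],[np.sin(yaw),np.cos(yaw)]])
    return np.c_[pts[:,:2]@R.T+c, pts[:,2]]
def box(x0,x1,y0,y1,z): return [(x0,y0,z),(x1,y0,z),(x1,y1,z),(x0,y1,z)]
def model(ym):
    return [box(-.015,.015,ym+.0235-.006,ym+.0235,.165),box(-.015,.015,ym-.0235,ym-.0235+.006,.165),
      box(.010,.016,-.045,-.005,.165),box(-.024,-.018,-.042,-.008,.165), box(-.003,.003,-.075,.1,.108),
      box(-.0001,.0001,-.16,-.085,.108)]
E
python3 - <<'E'
from fit import *
t=env.read_camera('top'); s=env.read_camera('side')
f=lambda u,v,z: atz(t,(285+u/4.8,80+v/4.8),z)
bl,br=f(187,60,.108),f(630,100,.108); d=bl-br; yaw=np.arctan2(-d[0],d[1])
h=f(421,415,.165); m=f(593,430,.165)
print('back',bl,br,np.linalg.norm(d),'yaw',np.degrees(yaw),'h',h,'m',m)
R=np.array([[np.cos(yaw),-np.sin(yaw)],[np.sin(yaw),np.cos(yaw)]])
c=h-R@[-0.0,-.025]; print('c',c,'mid in cage',R.T@(m-c),'bl,br in cage',R.T@(bl-c),R.T@(br-c))
for p,off,k,n in((t,(285,80),4.8,'a1.png'),(s,(285,160),4.6,'b1.png')):
    im=cv2.imread('pics/top0.png' if p is t else 'pics/side0.png')[off[1]:,off[0]:]
    im=cv2.resize(im[:125,:160],None,fx=k,fy=k,interpolation=cv2.INTER_CUBIC)
    for b in model((R.T@(m-c))[1]):
        q=(proj(p,world(c,yaw,b))-off)*k; cv2.polylines(im,[q.astype(int)],True,(0,0,255),1)
    cv2.imwrite('pics/'+n,im)
E
```

```text
back [0.83689291 0.03768311] [ 0.81830043 -0.23536236] 0.27367774367007214 yaw -3.895427304726667 h [ 0.61447221 -0.1066    ] m [ 0.60801506 -0.20776011]
c [ 0.6161706  -0.08165776] mid in cage [ 0.00043015 -0.12636506] bl,br in cage [0.21210487 0.13406007] [ 0.21210487 -0.13961767]
```

```bash
python3 - <<'E'
import cv2,numpy as np
a=cv2.imread('pics/a1.png')[340:,330:760]; b=cv2.imread('pics/b1.png')[130:400,150:450]
a=cv2.resize(a,(430,260)); b=cv2.resize(b,(370,333))
o=np.zeros((600,430,3),np.uint8); o[:260]=a; o[265:598,:370]=b; cv2.imwrite('pics/c1.png',o)
E
```

```text
(no output)
```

View pics/c1.png

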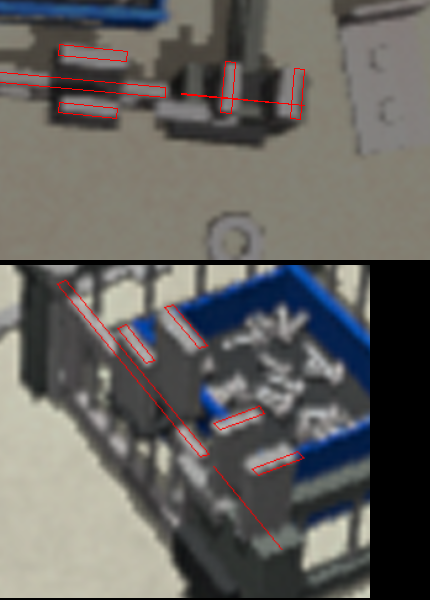

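The overlay agrees with both views to about 3 mm: cage yaw is -3.9°, catch middle (0.608,-0.208), handle (0.614,-0.109), hinge (0.623,0.015). Now I move towards the latch post.

Request:
apply_moves:
  targets:
    - [[19, -43, 10], [0, 0, 0.04]]
    - [[38, -86, 20], [0, 0, 0.08]]
    - [[57, -129, 30], [0, 0, 0.12]]
    - [[76, -172, 40], [0, 0, 0.16]]
    - [[95, -215, 45], [0, 0, 0.2]]
    - [[114, -258, 45], [0, 0, 0.24]]
    - [[133, -301, 45], [0, 0, 0.28]]
    - [[152, -344, 45], [0, 0, 0.32]]
  hand: 87

```text
time_s: 1.7
tool_pos: [0.399, 0.2557, 0.2301]
tool_rot: [179.9, 0.0, 176.2]
force: [0.2, 1.6, 1.2]
grip_width: 0.0869
```

Request:
apply_moves:
  targets:
    - [[19, -43, 0], [0, 0, 0]]
    - [[38, -86, 0], [0, 0, 0]]
    - [[57, -129, 0], [0, 0, 0]]
    - [[76, -172, 0], [0, 0, 0]]
    - [[95, -215, 0], [0, 0, 0]]
    - [[114, -258, 0], [0, 0, 0]]
    - [[133, -301, 0], [0, 0, 0]]
    - [[152, -344, 0], [0, 0, 0]]

```text
time_s: 2.5
tool_pos: [0.5511, -0.0882, 0.2302]
tool_rot: [180.0, 0.1, 176.1]
force: [1.7, 0.7, -0.4]
grip_width: 0.0873
```

Request:
apply_moves:
  targets:
    - [[18, -41, 0], [0, 0, 0]]
    - [[36, -82, 0], [0, 0, 0]]
    - [[56, -126, 0], [0, 0, 0]]
    - [[56, -126, -25], [0, 0, 0]]
    - [[56, -126, -45], [0, 0, 0]]
    - [[56, -126, -45], [0, 0, 0]]

```text
time_s: 3.1
tool_pos: [0.6046, -0.2119, 0.1814]
tool_rot: [179.9, -0.3, 176.0]
force: [-0.9, 0.8, -0.0]
grip_width: 0.0872
```

```bash
python3 - <<'E'
from h import *
a=shot('top','t2.png')['image'][140:205,320:430]; b=shot('side','s2.png')['image'][150:260,290:400]
a=cv2.resize(a,(660,390),interpolation=cv2.INTER_CUBIC);b=cv2.resize(b,(600,600),interpolation=cv2.INTER_CUBIC)
cv2.imwrite('pics/s2c.png',b[:,:,::-1])
print(env.get_obs()['tool_pos'])
E
```

```text
[ 0.60653921 -0.21209514  0.18498071]
```

View pics/s2c.png

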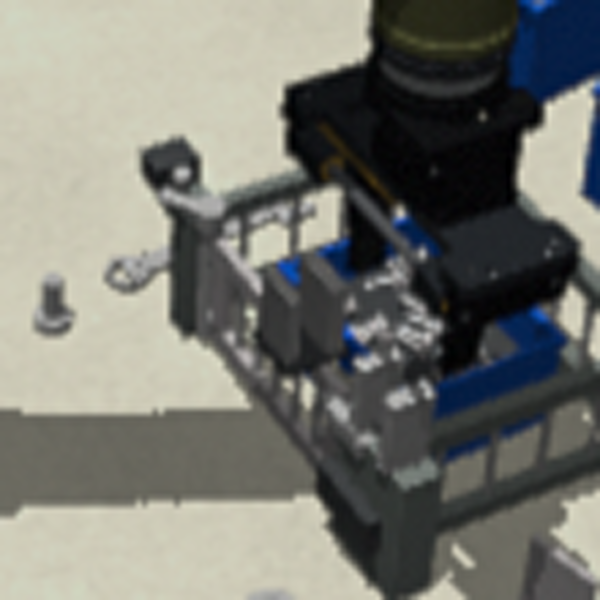

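```bash
python3 - <<'E'
from fit import *
s=env.read_camera('side'); t=env.read_camera('top')
o=env.get_obs(); T=o['tool_pos']; u=np.array([-np.sin(np.radians(-3.9)),np.cos(np.radians(-3.9)),0])
for w in (.0435,-.0435,.0585,-.0585,0): print(w,((proj(s,T+u*w)-(290,150))*600/110).round(), proj(t,T+u*w).round(1))
c=np.array([.616,-.0844]);yaw=np.radians(-3.9)
for X in ((0,-.1236,.165),(0,-.1001,.165),(0,-.1471,.165)):print(((proj(s,world(c,yaw,X))-(290,150))*600/110).round())
im=cv2.imread('pics/t2.png')[140:205,320:430]; im=cv2.resize(im,(770,455),interpolation=cv2.INTER_CUBIC); cv2.imwrite('pics/t2c.png',im)
E
```

```text
0.0435 [[367. 311.]] [[395.7 167.7]]
-0.0435 [[447. 404.]] [[426.9 170.5]]
0.0585 [[354. 295.]] [[390.3 167.2]]
-0.0585 [[462. 420.]] [[432.3 171. ]]
0 [[406. 356.]] [[411.3 169.1]]
[[399. 378.]]
[[378. 353.]]
[[421. 403.]]
```

View pics/t2c.png

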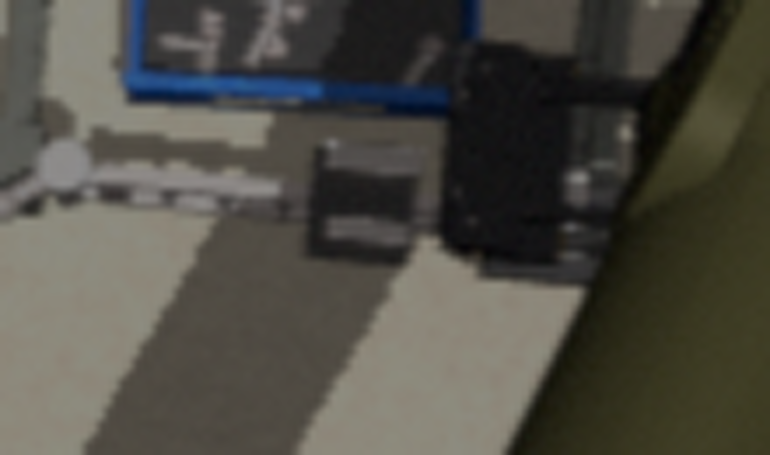

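Laterally the fingers match the projection and straddle the post's catch, with side-crop tips at about (365,265) and (460,365). They show higher than projected, so I descend in steps and look again.

Request:
apply_moves:
  targets:
    - [[1, -2, -10], [0, 0, 0]]
    - [[1, -2, -20], [0, 0, 0]]
    - [[1, -2, -30], [0, 0, 0]]
    - [[1, -2, -30], [0, 0, 0]]

```text
time_s: 3.7
tool_pos: [0.6062, -0.2138, 0.1524]
tool_rot: [180.0, -0.2, 176.1]
force: [0.2, -0.6, 0.5]
grip_width: 0.0868
```

```bash
python3 - <<'E'
from h import *
s=shot('side','s3.png')['image'][180:240,335:395]
s=cv2.convertScaleAbs(s,alpha=1.5,beta=20)
cv2.imwrite('pics/s3c.png',cv2.resize(s,(600,600),interpolation=cv2.INTER_CUBIC)[:,:,::-1])
E
```

```text
(no output)
```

View pics/s3c.png

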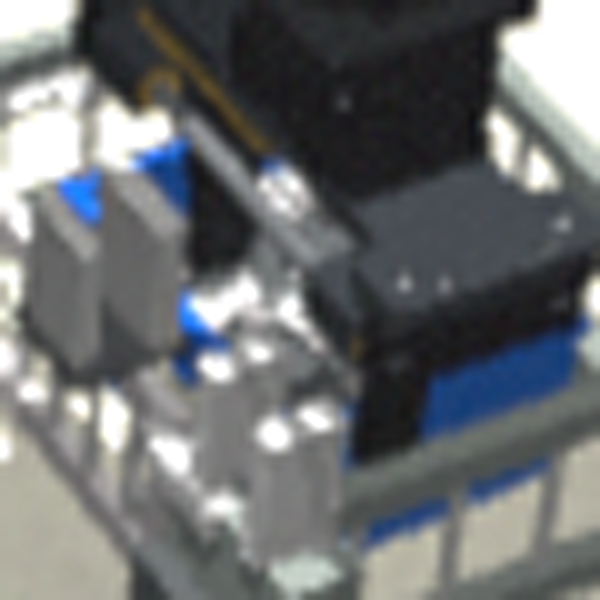

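The finger tips still show about 30 mm above the projection, probably because this linkage gripper's open tips sit higher. I'll go to the planned height and close gently; the measured width will show whether the plates are caught.

Request:
apply_moves:
  targets:
    - [[1, 0, -13], [0, 0, 0]]
    - [[1, 0, -28], [0, 0, 0]]
    - [[1, 0, -28], [0, 0, 0]]

```text
time_s: 4.05
tool_pos: [0.6067, -0.2136, 0.1235]
tool_rot: [179.9, -0.3, 176.1]
force: [-0.1, -0.1, -0.1]
grip_width: 0.0868
```

Request:
apply_moves:
  targets:
    - [[0, 0, 0], [0, 0, 0]]
    - [[0, 0, 0], [0, 0, 0]]
    - [[0, 0, 0], [0, 0, 0]]
    - [[0, 0, 0], [0, 0, 0]]
    - [[0, 0, 0], [0, 0, 0]]
  hand: 31
  squeeze: 15

```text
time_s: 4.55
tool_pos: [0.6092, -0.2138, 0.1275]
tool_rot: [179.9, 0.1, 176.1]
force: [-0.9, 1.4, 3.2]
grip_width: 0.055
```

Request:
apply_moves:
  targets:
    - [[0, 0, 0], [0, 0, 0]]
    - [[0, 0, 0], [0, 0, 0]]
    - [[0, 0, 0], [0, 0, 0]]
    - [[0, 0, 0], [0, 0, 0]]
    - [[0, 0, 0], [0, 0, 0]]

```text
time_s: 5.05
tool_pos: [0.6075, -0.2156, 0.126]
tool_rot: [-179.9, -0.1, 176.0]
force: [0.5, 0.4, -0.9]
grip_width: 0.0313
```

Width 31.3 is under the 33 expected, with no force, so I look before doing anything else.

```bash
python3 - <<'E'
from h import *
s=shot('side','s4.png')['image'][185:245,330:390]; t=shot('top','t4.png')['image']
s=cv2.convertScaleAbs(s,alpha=1.5,beta=20)
cv2.imwrite('pics/s4c.png',cv2.resize(s,(600,600),interpolation=cv2.INTER_CUBIC)[:,:,::-1])
print(env.get_obs()['grip_width'],env.get_obs()['force'])
E
```

```text
0.03090650294612667 [-0.56957459  0.20321366 -0.45308963]
```

View pics/s4c.png

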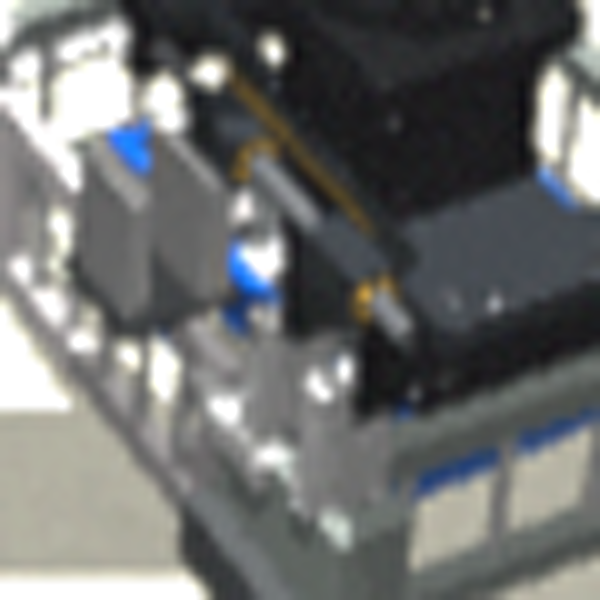

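```bash
python3 - <<'E'
from fit import *
s=env.read_camera('side'); t=env.read_camera('top'); a=np.radians(-3.9); u=np.array([-np.sin(a),np.cos(a),0])
T=env.get_obs()['tool_pos']
g=lambda p:((proj(s,p)-(330,185))*10).round().astype(int).tolist()
print('L',g(T+u*.0155),g(T+u*.03),'R',g(T-u*.0155),g(T-u*.03),'body',g(T+[0,0,.07]))
im=cv2.imread('pics/s4.png')
big=cv2.resize(im[185:245,330:390],(600,600),interpolation=cv2.INTER_CUBIC)
big=cv2.convertScaleAbs(big,alpha=1.5,beta=20)
c=np.array([.616,-.0844])
for b in model(-.1236): cv2.polylines(big,[((proj(s,world(c,a,b))-(330,185))*10).astype(int)],True,(0,0,255),1)
ex=np.array([np.cos(a),np.sin(a),0])
for sg in(1,-1):
  for z in (0,.019):
    q=[T+[0,0,z]+u*sg*.0155+ex*.0095*k for k in(-1,1)]+[T+[0,0,z]+u*sg*.03+ex*.0095*k for k in(1,-1)]
    cv2.polylines(big,[((proj(s,np.array(q))-(330,185))*10).astype(int)],True,(0,255,0) if z==0 else (255,255,0),1)
tt=cv2.imread('pics/t4.png')[150:190,360:420]; tt=cv2.resize(tt,(600,400),interpolation=cv2.INTER_CUBIC)
cv2.imwrite('pics/o4.png',big); cv2.imwrite('pics/o4t.png',tt)
E
```

```text
L [[312, 411]] [[288, 383]] R [[362, 472]] [[387, 501]] body [[354, 284]]
```

View pics/o4.png

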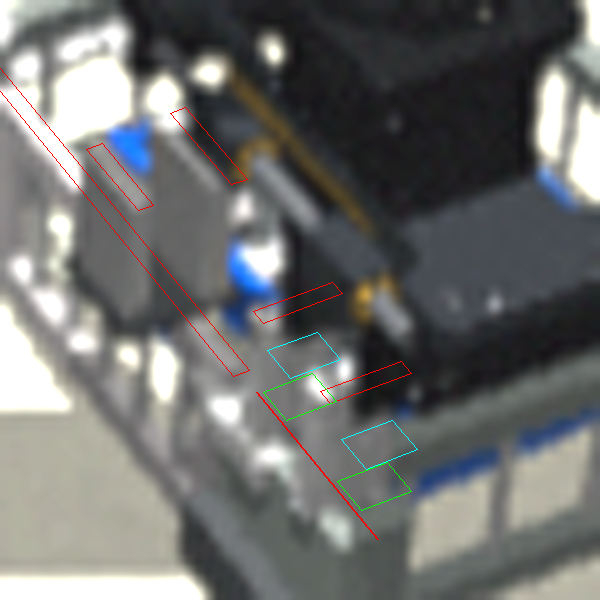

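The lower finger parts are grey and fall in the projected boxes (green). Commanding a smaller opening tells whether something is between the fingers.

Request:
apply_moves:
  targets:
    - [[0, 0, 0], [0, 0, 0]]
    - [[0, 0, 0], [0, 0, 0]]
    - [[0, 0, 0], [0, 0, 0]]
  hand: 20
  squeeze: 20

```text
time_s: 5.55
tool_pos: [0.6084, -0.2146, 0.1267]
tool_rot: [-180.0, -0.0, 176.1]
force: [0.1, -0.4, -0.5]
grip_width: 0.0215
```

```bash
python3 - <<'E'
from h import *
t=shot('top','t5.png')['image'][140:215,340:440]; s=shot('side','s5.png')['image'][180:250,320:410]
t=cv2.convertScaleAbs(t,alpha=2,beta=10)
t=cv2.resize(t,(700,525),interpolation=cv2.INTER_CUBIC); 
q=((proj(env.read_camera('top'),[[.608,-.2078,.165],[.6143,-.1093,.165],[.6084,-.2146,.1267]])-(340,140))*7).round(); print(q)
cv2.imwrite('pics/t5c.png',t[:,:,::-1])
E
```

```text
[[480. 207.]
 [236. 186.]
 [483. 216.]]
```

View pics/t5c.png

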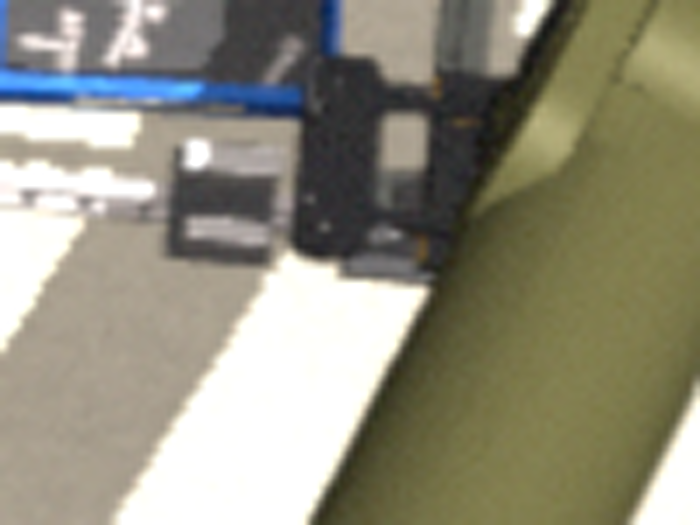

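Nothing was gripped. I compare numerically with the initial image, so the change map shows where the fingers really end.

```bash
python3 - <<'E'
from h import *
a=cv2.imread('pics/side0.png').astype(int)
for f in('s3','s5'):
    b=cv2.imread(f'pics/{f}.png').astype(int); 
    d=b-a; m=np.abs(d).max(2); dark=b.max(2)
    print(f,'cols 345-384; #=dark<45 changed, +=changed')
    for v in range(196,240): print(v,''.join('#' if dark[v,u]<45 and m[v,u]>15 else '+' if m[v,u]>30 else '.' for u in range(345,385)))
s=env.read_camera('side')
print(proj(s,[[.608,-.2078,.165],[.608,-.2078,.113]]), proj(s,env.get_obs()['tool_pos']))
E
```

```text
s3 cols 345-384; #=dark<45 changed, +=changed
196 ........###+++##...####################+
197 +++++...####+++#....###################+
198 .+++++...####++.....+###################
199 ..+++++..#####.......+##################
200 ..++++++.#####++.....+##################
201 ....+++++######+++....########+#########
202 ....+++++#######........####+###########
203 .....++..#######.........###############
204 ........#######...++.....###############
205 ........#######....+++++.###############
206 ........+#####......+++#################
207 .........###........##########+###.#####
208 ....................+######....+##.#####
209 ....................##########.###.#####
210 #...................+###################
211 ##..................+###################
212 .##..................+##################
213 ..##.....+++.....+...+##################
214 ..###.....+++...+++....#################
215 .####.......+++..++.....################
216 ##.#++.......+++........#############++.
217 ....++...............###++#########+....
218 ....+++............#####.+#######+......
219 ....++++.......
[... 2340 characters left out ...]
............+#++++++......
227 .........................+++++++........
228 ...++...................+++++...........
229 ...++...................++.............+
230 .....................................+++
231 .++.................................++++
232 ..++............................+++.++++
233 ..++.........................+++++..++++
234 .......................++..+++++++..++++
235 ....................+++++.++++++++.+++++
236 ...................+++++++++++++++.+++++
237 +...................+++++.++++++++..+++.
238 ++...................+....++++++++.....+
239 +++#......................+++++++....+++
[[363.31200264 219.19129563]
 [362.07249481 230.60028264]] [[363.76613472 228.92795037]]
```

Request:
apply_moves:
  targets:
    - [[0, 0, 0], [0, 0, 0]]
    - [[0, 0, 0], [0, 0, 0]]
    - [[0, 0, 20], [0, 0, 0]]
    - [[0, 0, 45], [0, 0, 0]]
    - [[0, 0, 70], [0, 0, 0]]
    - [[0, 0, 70], [0, 0, 0]]
    - [[0, 0, 70], [0, 0, 0]]
  hand: 87

```text
time_s: 6.45
tool_pos: [0.6086, -0.2145, 0.197]
tool_rot: [180.0, 0.1, 176.1]
force: [0.9, 0.6, -0.4]
grip_width: 0.0683
```

```bash
python3 - <<'E'
from h import *
a=cv2.imread('pics/side0.png'); s=shot('side','s6.png'); b=cv2.imread('pics/s6.png'); shot('top','t6.png')
o=env.get_obs(); T=o['tool_pos']; print(T,o['tool_rot'],o['grip_width'],proj(s,T))
R=(slice(170,245),slice(315,405))
k=lambda i:cv2.convertScaleAbs(cv2.resize(i[R],(396,330),interpolation=cv2.INTER_CUBIC),alpha=1.4,beta=15)
im=np.hstack([k(a),k(b)])
q=((proj(s,T)[0]-(315,170))*4.4).astype(int); cv2.drawMarker(im,(int(q[0])+396,int(q[1])),(0,0,255),0,14)
cv2.imwrite('pics/cmp6.png',im)
E
```

```text
[ 0.60783734 -0.2140447   0.19548099] [ 1.79964354e+02 -9.97744089e-02  1.76068153e+02] 0.07620559210496196 [[365.19279033 213.44731679]]
```

View pics/cmp6.png

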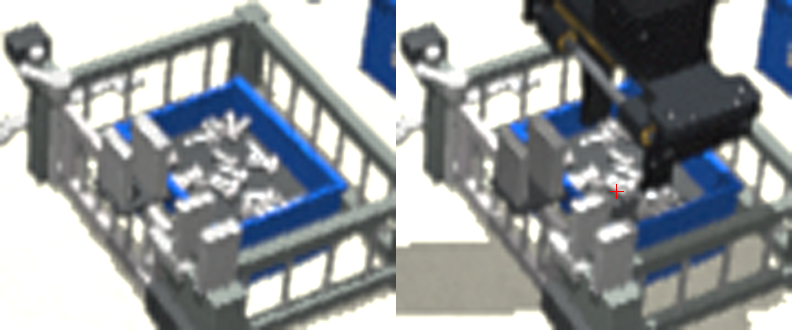

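The catch is untouched, and the visible tips (right half, 592,122 and 655,188; mid 623,155) sit about 35 mm above the reported TCP (616,190). So the pads passed over the plates. I descend further, watching the force, and stop early to check.

Request:
apply_moves:
  targets:
    - [[0, 0, -25], [0, 0, 0]]
    - [[0, 0, -50], [0, 0, 0]]
    - [[0, 0, -70], [0, 0, 0]]
    - [[0, 0, -78], [0, 0, 0]]
    - [[0, 0, -83], [0, 0, 0]]
    - [[0, 0, -83], [0, 0, 0]]

```text
time_s: 7.15
tool_pos: [0.6082, -0.2144, 0.1133]
tool_rot: [180.0, -0.0, 176.1]
force: [-0.3, 0.0, -0.6]
grip_width: 0.0868
```

```bash
cat > tips.py <<'E'
from h import *
import sys
f=sys.argv[1]; a=cv2.imread('pics/side0.png').astype(int); s=shot('side',f); b=cv2.imread('pics/'+f).astype(int)
m=np.abs(b-a).max(2); dark=b.max(2)
for v in range(200,240): print(v,''.join('#' if dark[v,u]<45 and m[v,u]>15 else '+' if m[v,u]>30 else '.' for u in range(340,385)))
o=env.get_obs(); print(o['tool_pos'],o['force'],o['grip_width'],proj(s,o['tool_pos']))
E
python3 tips.py s7.png
```

```text
200 ++.....##++##.##############+##############+.
201 +++.....#++++..############################+.
202 ++++.....+++++..###########################..
203 .++++.....++.#...##########################..
204 ..+++........#+...#########################..
205 ..+++........##....##..####################..
206 .............###....#...####################.
207 .............####.......#####################
208 .............#####+++....####################
209 ..............#####++.....###################
210 .............+######+.......#################
211 .....##......+######++.+...++################
212 ......##.....+######+.......+################
213 .......##....#######.++.......###############
214 .......###...####+.+++++.....################
215 #.....####....#+++.+++++.....################
216 .#..###.#++....+++..+....##.#################
217 .####....++.....++.......#########+####+#####
218 .........+++............#########+++##++#####
219 .........++++...........##########+##########
220 ..........++++..........+####################
221 .........+++++..........++###################

[... 325 characters left out ...]
........+#######........
229 ........++...................+#######.......+
230 +.............................#######.....+++
231 +.....++......................#######....++++
232 ++.....++.....................#######+++.++++
233 ++++...++....................######++++..++++
234 +++++........................+##+++++++..++++
235 +++++....................+....#++++++++.+++++
236 +++++....................+++..+++++++++.+++++
237 ++++++....................+++..++++++++..+++.
238 +++++++........................++++++++.....+
239 ++++++++#......................+++++++....+++
[ 0.60865348 -0.21465697  0.11405553] [-0.12471817  0.54189521 -0.03307929] 0.08664978581320579 [[363.49314908 231.59434452]]
```

Request:
apply_moves:
  targets:
    - [[0, 0, -4], [0, 0, 0]]
    - [[0, 0, -8], [0, 0, 0]]
    - [[0, 0, -12], [0, 0, 0]]
    - [[0, 0, -12], [0, 0, 0]]

```text
time_s: 7.6
tool_pos: [0.608, -0.2143, 0.101]
tool_rot: [180.0, -0.1, 176.1]
force: [0.0, 0.1, -0.6]
grip_width: 0.0869
```

Request:
apply_moves:
  targets:
    - [[0, 0, 0], [0, 0, 0]]
    - [[0, 0, 0], [0, 0, 0]]
    - [[0, 0, 0], [0, 0, 0]]
    - [[0, 0, 0], [0, 0, 0]]
    - [[0, 0, 0], [0, 0, 0]]
    - [[0, 0, 0], [0, 0, 0]]
  hand: 25
  squeeze: 12

```text
time_s: 8.2
tool_pos: [0.6087, -0.2129, 0.1017]
tool_rot: [179.9, -0.0, 176.1]
force: [-0.9, 4.4, 1.0]
grip_width: 0.047
```

Request:
apply_moves:
  targets:
    - [[0, 0, 0], [0, 0, 0]]
    - [[0, 0, 0], [0, 0, 0]]
    - [[0, 0, 0], [0, 0, 0]]
    - [[0, 0, 0], [0, 0, 0]]
    - [[0, 0, 0], [0, 0, 0]]

```text
time_s: 8.7
tool_pos: [0.609, -0.2084, 0.1015]
tool_rot: [179.6, -0.1, 176.3]
force: [-1.0, 11.8, 4.7]
grip_width: 0.0324
```

```bash
python3 tips.py s8.png
```

```text
200 ++.....#######+###########################+..
201 +++....########+##########################+..
202 ++++...########.+##########.##############...
203 .++++..#######++##########################...
204 ..+++...####++++##########################...
205 ..+++....###+++.##########################...
206 ..........##+++..#########################...
207 ..........####....########################...
208 ...........#......+#######################+..
209 .................+++#######################+.
210 .....#..........++++###+#####################
211 .....##.........+#+.+##++####################
212 ......##.........##.####+#####.##############
213 .......##.......+############################
214 .......##......++############################
215 #.....####.....++############################
216 .#..#####++...+++##########.#################
217 .####....++....++#+.#####..##################
218 .........+++...++.++.###+++.#################
219 .........++++.+++..++.##+...#####++##++######
220 ..........++++........##+++++###+++#++++#####
221 .........+++++.........++++++####++##+#######

[... 326 characters left out ...]
..##############.......
229 ........++....++.+......###########.........+
230 +...............+++.....#########.........+++
231 +.....++..........+.....##...............++++
232 ++.....++........+...................+++.++++
233 +++....++........++...............+++++..++++
234 +++++...........++..........++..+++++++..++++
235 +++++....................+++++.++++++++.+++++
236 +++++..................++++++++++++++++.+++++
237 ++++++.................+++++++.++++++++..+++.
238 +++++++.................+++....++++++++.....+
239 ++++++++#......................+++++++....+++
[ 0.60897368 -0.2083971   0.10145433] [-1.51639211 12.03678672  3.89351749] 0.032825803879080774 [[362.15267799 233.06606657]]
```

Width 32.8 mm means the post's catch is fully squeezed (33 expected), with about 12 N on the lug. I open, lift, and turn towards the handle.

Request:
apply_moves:
  targets:
    - [[0, 3, 0], [0, 0, 0]]
    - [[0, 5, 0], [0, 0, 0]]
    - [[0, 5, 0], [0, 0, 0]]
    - [[0, 5, 0], [0, 0, 0]]
    - [[0, 5, 20], [0, 0, 0]]
    - [[0, 5, 45], [0, 0, 0]]
    - [[0, 5, 75], [0, 0, 0]]
    - [[0, 25, 75], [0, 0, -0.12]]
  hand: 87

```text
time_s: 9.55
tool_pos: [0.6098, -0.1957, 0.1817]
tool_rot: [-179.8, 0.5, 168.7]
force: [0.9, -1.9, 0.6]
grip_width: 0.0845
```

Request:
apply_moves:
  targets:
    - [[1, 12, 0], [0, 0, -0.14]]
    - [[2, 24, 0], [0, 0, -0.28]]
    - [[3, 36, 0], [0, 0, -0.42]]
    - [[4, 48, 0], [0, 0, -0.56]]
    - [[5, 60, 0], [0, 0, -0.7]]
    - [[6, 70, 0], [0, 0, -0.84]]
    - [[7, 80, 0], [0, 0, -0.98]]
    - [[7, 86, 0], [0, 0, -1.12]]

```text
time_s: 10.35
tool_pos: [0.6156, -0.1035, 0.1766]
tool_rot: [180.0, 0.0, 104.7]
force: [-0.7, 0.1, -0.4]
grip_width: 0.087
```

Request:
apply_moves:
  targets:
    - [[0, 0, 0], [0, 0, -0.14]]
    - [[0, 0, 0], [0, 0, -0.28]]
    - [[0, 0, 0], [0, 0, -0.331]]
    - [[0, 0, 0], [0, 0, -0.331]]

```text
time_s: 10.75
tool_pos: [0.6154, -0.1045, 0.1767]
tool_rot: [180.0, 0.1, 86.0]
force: [-0.4, 0.2, -0.9]
grip_width: 0.0869
```

```bash
python3 - <<'E'
from h import *
R=(slice(165,245),slice(310,400))
a=cv2.imread('pics/side0.png'); s=shot('side','s9.png'); b=cv2.imread('pics/s9.png')
shot('top','t9.png'); tb=cv2.imread('pics/t9.png')
k=lambda i:cv2.convertScaleAbs(cv2.resize(i[R],(400,356),interpolation=cv2.INTER_CUBIC),alpha=1.4,beta=15)
o=env.get_obs(); T=o['tool_pos']; q=((proj(s,T)[0]-(310,165))*4.444).astype(int)
im=k(b); cv2.drawMarker(im,tuple(map(int,q)),(0,0,255),0,12)
t=cv2.convertScaleAbs(cv2.resize(tb[140:212,340:430],(400,320),interpolation=cv2.INTER_CUBIC)[:240],alpha=1.8,beta=10)
out=np.vstack([im,t]); cv2.imwrite('pics/c9.png',out); print(out.shape,T,o['tool_rot'],q)
E
```

```text
(596, 400, 3) [ 0.61540302 -0.10420404  0.17669601] [1.79986726e+02 3.73393044e-02 8.60805092e+01] [164 142]
```

View pics/c9.png

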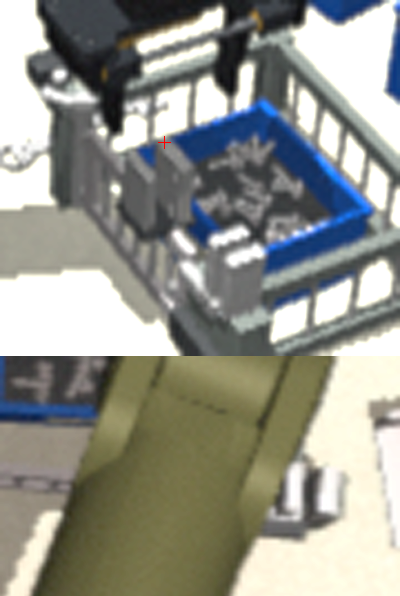

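The post's catch shows drawn back (plates close together at about (245,235)). The tips' middle (173,112) sits slightly right of and above the reported TCP (164,142), the same tool offset as before. I shift x by -6 mm, descend over the handle, and close.

Request:
apply_moves:
  targets:
    - [[-6, 0, -20], [0, 0, 0]]
    - [[-6, 0, -45], [0, 0, 0]]
    - [[-6, 0, -62], [0, 0, 0]]
    - [[-6, 0, -70], [0, 0, 0]]
    - [[-6, 0, -76], [0, 0, 0]]
    - [[-6, 0, -76], [0, 0, 0]]

```text
time_s: 11.45
tool_pos: [0.6094, -0.1036, 0.1004]
tool_rot: [-180.0, 0.0, 86.1]
force: [0.2, 0.5, -0.4]
grip_width: 0.0874
```

Request:
apply_moves:
  targets:
    - [[0, 0, 0], [0, 0, 0]]
    - [[0, 0, 0], [0, 0, 0]]
    - [[0, 0, 0], [0, 0, 0]]
    - [[0, 0, 0], [0, 0, 0]]
    - [[0, 0, 0], [0, 0, 0]]
    - [[0, 0, 0], [0, 0, 0]]
    - [[0, 0, 0], [0, 0, 0]]
  hand: 20
  squeeze: 25

```text
time_s: 12.15
tool_pos: [0.6097, -0.1035, 0.1008]
tool_rot: [180.0, 0.0, 86.0]
force: [2.2, 0.0, -0.6]
grip_width: 0.039
```

Request:
apply_moves:
  targets:
    - [[0, 0, 0], [0, 0, 0]]
    - [[0, 0, 0], [0, 0, 0]]
    - [[0, 0, 0], [0, 0, 0]]
    - [[0, 0, 0], [0, 0, 0]]

```text
time_s: 12.55
tool_pos: [0.61, -0.104, 0.1008]
tool_rot: [179.9, 0.0, 86.0]
force: [5.4, -1.8, -2.7]
grip_width: 0.0297
```

Width 29.7 mm means the handle's catch is fully squeezed. I swing along the arc about the hinge.

Request:
apply_moves:
  targets:
    - [[-10, 1, 0], [0, 0, -0.08]]
    - [[-20, 3, 0], [0, 0, -0.16]]
    - [[-29.5, 6, 0], [0, 0, -0.24]]
    - [[-29.5, 6, 0], [0, 0, -0.24]]
  squeeze: 30

```text
time_s: 12.95
tool_pos: [0.5801, -0.0969, 0.1008]
tool_rot: [179.9, -0.1, 72.2]
force: [7.0, -1.2, -4.1]
grip_width: 0.0296
```

Request:
apply_moves:
  targets:
    - [[-9.5, 3, 0], [0, 0, -0.08]]
    - [[-18.5, 7.5, 0], [0, 0, -0.16]]
    - [[-27, 12.5, 0], [0, 0, -0.24]]
    - [[-35.5, 18, 0], [0, 0, -0.32]]
    - [[-43.5, 24, 0], [0, 0, -0.4]]
    - [[-50.5, 31, 0], [0, 0, -0.48]]
    - [[-57.5, 38.5, 0], [0, 0, -0.56]]
    - [[-63.5, 46.5, 0], [0, 0, -0.64]]

```text
time_s: 13.75
tool_pos: [0.5189, -0.0488, 0.1008]
tool_rot: [179.9, -0.3, 35.6]
force: [12.8, 2.1, -10.6]
grip_width: 0.0297
```

Request:
apply_moves:
  targets:
    - [[-5.5, 8, 0], [0, 0, -0.08]]
    - [[-10.5, 17, 0], [0, 0, -0.16]]
    - [[-14.5, 26, 0], [0, 0, -0.24]]
    - [[-18, 35.5, 0], [0, 0, -0.32]]
    - [[-20.5, 45, 0], [0, 0, -0.4]]
    - [[-20.5, 45, 0], [0, 0, -0.4]]
    - [[-20.5, 45, 0], [0, 0, -0.4]]
    - [[-20.5, 45, 0], [0, 0, -0.4]]

```text
time_s: 14.55
tool_pos: [0.5004, -0.0058, 0.101]
tool_rot: [179.8, -0.6, 12.9]
force: [17.4, -0.3, -17.2]
grip_width: 0.0292
```

```bash
python3 - <<'E'
from h import *
s=shot('side','s10.png'); shot('top','t10.png')
a=cv2.imread('pics/s10.png')[150:290,270:420]; b=cv2.imread('pics/t10.png')[130:220,290:440]
k=lambda i:cv2.convertScaleAbs(cv2.resize(i,None,fx=3,fy=3,interpolation=cv2.INTER_CUBIC),alpha=1.5,beta=10)
A,B=k(a),k(b)[:178]; cv2.imwrite('pics/c10.png',np.vstack([A,B]))
o=env.get_obs(); print(o['tool_pos'],o['tool_rot'],o['force'],o['wrist_torque'],o['grip_width'])
E
```

```text
[ 0.500397   -0.00581061  0.10102871] [179.84005365  -0.56303459  12.86245613] [ 15.99829965  -0.77434607 -17.63949194] [ 0.16436295 -3.29335999 -0.11591033] 0.02922214833749561
```

View pics/c10.png

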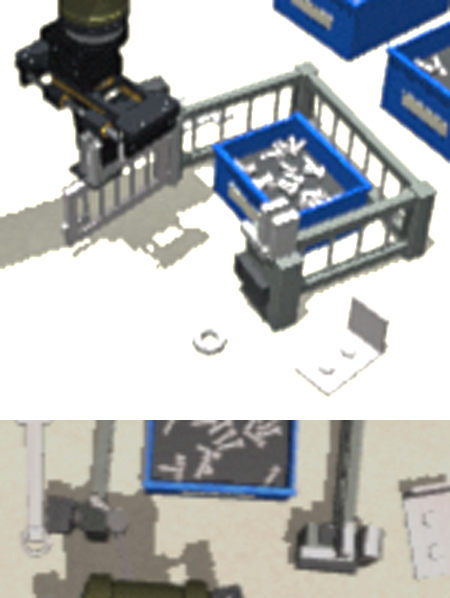

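The gate is open in the picture, with the post's catch still drawn back. I relieve the radial pull a little and check the angle against the gate's free edge in the image.

Request:
apply_moves:
  targets:
    - [[2, 0, 0], [0, 0, 0]]
    - [[4, 0, 0], [0, 0, 0]]
    - [[4, 0, 0], [0, 0, 0]]
    - [[4, 0, 0], [0, 0, 0]]
    - [[4, 0, 0], [0, 0, 0]]

```text
time_s: 15.15
tool_pos: [0.5003, -0.0064, 0.1009]
tool_rot: [180.0, -0.0, 12.7]
force: [3.3, -2.8, -1.1]
grip_width: 0.0293
```

```bash
python3 - <<'E'
from h import *
s=env.read_camera('side'); o=env.get_obs(); print(o['tool_pos'],o['tool_rot'],o['force'],o['grip_width'],np.abs(o['joint_velocities']).max())
for r in env.regions_of(s,'gate')[:2]: print('gate',r['conf'],r['rect'])
H=np.array([.6228,.0154])
for th in (1.0,1.1,1.16,1.22,1.28,1.35):
    d=-np.pi/2-np.radians(3.9)-th; e=H+.175*np.array([np.cos(d),np.sin(d)])
    print(th,proj(s,[[*e,.108],[*e,.015]]).round(1).tolist())
p0=env.read_camera('top')
for n in ['cage_bin','bracket','spanner','hex_bolt','collar','screwdriver','torque_wrench']:
    for nm,p in(('t',p0),('s',s)):
        r=env.regions_of(p,n)[:1]; print(n,nm,[(x['conf'],x['rect']) for x in r])
E
```

```text
[ 0.50027574 -0.00639135  0.10094724] [ 1.79970261e+02 -3.57785875e-02  1.27195188e+01] [ 3.26927941 -2.17521696 -1.00634108] 0.02925167155382021 0.13589188313396047
gate 0.7 [294.1, 193.6, 330.6, 229.5]
1.0 [[303.9, 221.4], [304.1, 240.5]]
1.1 [[299.6, 219.4], [299.9, 238.5]]
1.16 [[297.1, 218.1], [297.6, 237.2]]
1.22 [[294.8, 216.6], [295.3, 235.7]]
1.28 [[292.7, 215.1], [293.2, 234.2]]
1.35 [[290.3, 213.3], [291.0, 232.3]]
cage_bin t [(0.73, [392.1, 161.4, 410.6, 178.9])]
cage_bin s [(0.57, [341.1, 189.8, 392.3, 228.3])]
bracket t [(0.83, [423.2, 152.3, 444.2, 183.0])]
bracket s [(0.61, [368.3, 249.2, 400.5, 282.6])]
spanner t [(0.74, [295.8, 120.9, 308.3, 180.7])]
spanner s []
hex_bolt t [(0.39, [299.4, 189.3, 307.9, 195.0])]
hex_bolt s []
collar t [(0.6, [399.7, 198.0, 410.8, 208.0])]
collar s [(0.55, [292.2, 171.6, 414.3, 263.1])]
screwdriver t [(0.93, [496.7, 201.0, 510.6, 274.0])]
screwdriver s [(0.76, [338.3, 343.5, 369.1, 373.0])]
torque_wrench t [(0.88, [138.1, 154.9, 174.7, 262.5])]
torque_wrench s [(0.62, [196.5, 128.5, 260.4, 168.9])]
```

```bash
python3 -c "
from cell import env
print(env.sign_off()); o=env.get_obs(); print(o['time_s'],o['tool_pos'],o['tool_rot'],o['force'],o['grip_width'])"
```

```text
the job is handed in; nothing more can be done
None
the job is handed in; nothing more can be done
```

I squeezed the post's catch first, then the handle's catch, and swung the gate past its detent to about 73° open. I handed the job in at about 15 s with the fingers still holding the handle; the hand-in gave no verdict.

**Last checks**
- **Post catch:** the fingers closed to 32.8 mm on it (33 mm means fully squeezed). It still shows drawn back in the last picture.
- **Handle catch:** the fingers hold it at 29.3 mm (30 mm means fully squeezed), at rest with only about 4 N on the wrist.
- **Gate angle:** the tool's turn gives 1.28 rad, and the gate's free edge in the side image gives about 1.24 rad. Both are above 70° (1.22 rad).
- **Bystanders:** nothing showed as moved in the pictures, and most of the networks' regions matched. Three reports were unreliable and I discounted them: the bin in the top view, the collar in the side view, and a low-confidence hex bolt. The spanner and hex bolt were not found in the last side view.

**What disagreed**
- **Finger height:** the fingers sat about 30 mm higher in the images than the reported tool position. My first squeeze on the post's catch therefore closed above the plates without touching them. I lowered the arm about 25 mm and the second try worked.
- **Sideways offset:** I also saw about 6 mm of sideways offset, which I allowed for before gripping the handle.

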